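# Return a tested tensile specimen through the sprung flap

### The arm

A 6-joint arm with a two-finger parallel gripper is mounted at the origin on the work surface. World frame = base frame: x ahead of the robot, y to its left, z up, the work surface at z = 0. Lengths are in m, angles in rad, forces in N, time in s.
With the tool pointing down it reaches from about 0.4 to 0.825 m from the base axis. Payload 7 kg.
Tool frame: the origin (TCP) lies on the mounting face of the last link; the fingertips stand arm.tcp_to_tips ahead of it and the grasp point (between the pads) lies 159 mm ahead of it (arm.tcp_to_tips is the distance from the TCP to the fingertips, in m); z points along the fingers, y is the direction in which the jaws open and shut (so a half turn about z gives the same grasp; the last joint's range is limited). The gripper opens to 88 mm and grips with 3 to 60 N. Pads are 19 mm wide; open, the fingers measure 130 mm over their backs; the gripper's body (78 mm by 193 mm) begins 47 mm behind the grasp point.
Start: joints at [1.524, 0.359, 0.012, 0, -1.224, -0.288], TCP at [0.222, 0.637, 0.405] pointing down, gripper open.
Joint ranges: [-3.07, 3.07], [-1.43, 2.12], [-1.02, 1.25], [-3.03, 1.67], [-3.05, -0], [-3.03, 3.03]. Speed limits (rad/s): [2.39, 2.39, 3.01, 3.14, 3.14, 3.14].

### API

Orientations are given as [roll, pitch, yaw] about the fixed x, y, z axes, in that order (R = Rz(yaw) Ry(pitch) Rx(roll)).
In Python, from station import arm, cams, job_done, finder gives the robot as it stands.
- The arm moves only by the tool play_rows, never from a script. Its argument "targets" is a list that holds one entry, the list of rows, each a list of 4 numbers: the shift along the tool's x, y, z in m, then the turn about the tool's z in degrees. A call has 1 to 5 rows; each row is the pose to reach, as a shift and turn from the pose commanded when the call began, along the tool's axes at that moment; what a row does not reach only later rows make up. A row lasts 1/8 s, in which the tool goes at most 62.5 mm and 10.7 degrees, less where a joint would pass 70% of its speed; a pose out of reach is approached as far as the arm can. A call with a gripper value outside its range is refused whole. "grip" is the closure in counts, from 0 (fully open) to 255 (shut), set as the call begins (left out, the last holds). The fingers move at their own pace and stop on an object; "newtons" is the grip in N (left out, the last holds). Time passes only in rows, so rows that repeat a pose let the fingers close. It gives the time, the measured TCP pose, the force and the opening at its end, in the units of the state.
- arm.get_state(): the state, without advancing time (a new reading comes with each control period).
- cams.grab_frame(name): name is "scene" or "top" or "wrist"; returns (picture, depth): 400x640x3 uint8, red, green, blue; 400x640 float32, m along the optical axis (not along the pixel's ray), 0 where there is no reading.
- cams.camera_params(name): a dict with "intrinsics" (3x3 intrinsics, pixels), "position" and "attitude" of the camera in the world. Camera axes: x right, y down, z forward; pixel columns grow to the right and rows downward; lengths in m; the calibration is good to about 2 mm. A picture is of the moment at which its call begins: read the wrist's pose just before it. camera_params takes no time and is no camera call; for the wrist camera it gives the pose at the moment of the call.
- job_done(): hands the job in, once; it reports no verdict.
Trained networks look in the newest picture that a camera, given by its name, has taken for a name from the list of things; names that differ only in an ending like _2 or _b are one class to them, and where a whole thing is asked for, a point or a joint stands for the part that bears it (a point fixed in the world has none). Each returns a list of dicts, best first, with "score" (0 to 1); they miss things now and then, are a little off and sometimes report something else, mostly with a low value. They report only what shows in the picture. A call takes as long as a camera call. They do not tell look-alikes from the thing itself.
- finder.find_in(camera, query): "xyz" ([x, y, z] in m, in world coordinates, good to about 4 mm: the middle of the surface that is visible of it).
- finder.masks_of(camera, query): "mask" (400x640 bool, what is visible of it).
The state is a dict: "t": time; "q": joint angles; "qd": joint speeds; "joint_efforts": joint torques, N m; "eef_pos": TCP position; "ee_rot": TCP orientation; "force": force on the tool from outside, world axes, zero at the start; "moment": the same for the moment, N m; "width": finger opening in m.
Only numpy, scipy, OpenCV 4.12 (cv2) and the standard library are available. Lean on these libraries where they do the work, as an engineer would, in place of code of your own. Each camera call takes 0.05 s, during which the arm holds its last target. There are 200 camera calls.

### The job

The tensile specimen with the red-painted ends has been tested. Take it from the rack, lay it on the deck of the return bin in front of the blue flap, and push it in through the flap, reaching in under the eave, until it drops inside and the flap swings shut behind it. Leave the two green-ended specimens on the rack and everything else on the bench where it is.

Things in the scene. Friction and masses are not known exactly. Their poses are not given: they have to be found in the camera images.
- specimen_center (a point): Centre of the tested specimen: loose aluminium dog-bone bar, flat below and above, 110 mm long (its x), 30 mm high, about 0.2 kg: two square heads 30 mm wide, 32 mm long, outer ends painted red, and between them a flat-sided waist 16 mm wide, 46 mm long; this point is the middle of it all. Both ends alike. Starts level in one of the rack's three places, centre 35 mm above the bench.
- fresh_a_center (a point): Centre of a like specimen with green ends, on the rack; to be left there.
- fresh_b_center (a point): Centre of another like specimen with green ends, on the rack; to be left there.
- rack: Blue rack fixed to the bench, 130 (x) by 250 mm (y); origin at the centre of its underside. Two rails along y at x = -39 and +39 mm, 20 mm wide, tops 20 mm above the bench; floor between them 6 mm, end walls at x = +-61.5 mm 22 mm above the bench. The specimens lie across the rails, along the rack's x within 5 degrees, at y = -75, 0 and +75 mm.
- return_bin: Fixed return bin. Origin on the bench directly below the front face of the flap, midway across; its x axis is level and points INTO the bin (the way to push), y to the left of that, z up. Deck in front at x = -170 to 0 mm; closed box behind the flap, x = 0 to 160 mm, clear sides and roof. The opening is 134 mm wide, from the deck up to 139 mm above the bench; grey panel above it.
- deck_edge (a point): Middle of the inner end of the flat aluminium deck, on its top, 60 mm above the bench, right below the flap; axes as the bin's. The deck runs 170 mm from here towards -x, 160 mm wide, with guide strips 9 mm high along its sides, 148 mm apart. It ends sharply here; the box's floor behind is 38 mm lower, so a specimen pushed past this edge drops in.
- eave_edge (a point): Middle of the yellow front edge of the clear roof plate, on its underside, 215 mm above the bench (top 221; edge strip 225), 50 mm in front of the flap; axes as the bin's. The plate, 160 mm wide, overhangs the deck from here to the flap, so an upright gripper cannot follow the specimen in; closed fingers tilted 35 to 45 degrees from vertical, tips forward, reach the flap under it.
- flap (a joint): Angle (rad) of the blue flap, 128 mm wide, hung from a hinge across the top of the opening at 136 mm above the bench, its lower edge 63 mm above the bench. 0 = hanging shut; it swings only inward, to 1.4; a light spring (about 0.3 N at its lower edge to start it, 1.5 N wide open) shuts it by itself.
- caliper: Digital caliper lying on the bench, 210 mm long; bystander, origin at the centre of its underside.
- test_block: Round steel hardness test block, diameter 64, 12 mm high; bystander, origin at the centre of its underside.
- screwdriver: Screwdriver lying on the bench; bystander.
- cleaner: White plastic bottle, diameter 56, 130 mm high, standing on the bench; bystander, origin at the centre of its underside.
- grip_jaw: Steel clamping jaw, 50 x 40 mm, 47 mm high, standing on the bench near the robot; bystander, origin at the centre of its underside.
- gauge_block: Steel block 60 x 35 x 20 mm lying on the bench; bystander, origin at the centre of its underside.
Things that resemble listed ones, but are neither listed nor needed, are in the scene too. Leave any pink, purple or turquoise look-alike of the part that bears specimen_center alone.

How it is judged:
On the way, in this order (a step that is already met when the one before it is completed fails the run):
1. the red-ended specimen lies on the deck, its centre in front of the flap (x of specimen_center in the frame of return_bin between -0.19 and -0.02 m and y of specimen_center in the frame of return_bin between -0.07 and 0.07 m and z of specimen_center in the frame of return_bin below 0.085 m), for 0.1 s.
2. the specimen has gone in under the open flap (value of joint flap above 0.25 rad and x of specimen_center in the frame of return_bin above -0.01 m), for 0.05 s.
At the end, for the whole second after the job is handed in: The red-ended specimen lies inside the bin behind the flap, its centre less than 65 mm above the bench, the flap is shut (under 0.06 rad), and the two green-ended specimens are within 20 mm of where they started (x of specimen_center in the frame of return_bin between 0.015 and 0.16 m and y of specimen_center in the frame of return_bin between -0.08 and 0.08 m and z of specimen_center in the frame of return_bin below 0.065 m and value of joint flap below 0.06 rad and distance of each of fresh_a_center, fresh_b_center from where it was at the start of the episode below 0.02 m); the robot touches nothing.
It fails at once if a green-ended specimen is moved more than 20 mm (distance of any of fresh_a_center, fresh_b_center from where it was at the start of the episode above 0.02 m).
It fails at once if another thing on the bench is moved more than 25 mm (distance of any of caliper, test_block, screwdriver, cleaner, grip_jaw, gauge_block from where it was at the start of the episode above 0.025 m).
It also fails if it takes over 53 s, if anything falls off the work surface, if the arm or the gripper's body presses on something with over 40 N, if the wrist force passes 120 N, or if a joint passes its speed limit or range.

## Working session

There is one attempt and no reset: what is moved stays moved. The work goes in short steps, Python scripts to look and compute and a tool call to move; the robot and the scene stay as the last step left them, time stands still between calls to the robot, and variables do not carry over. Pictures are saved under pics/ and viewed, about 8 in all and at most 12, crops included, and the job is handed in when it is done.

Besides the shell and the picture viewer there is one more tool, called by a JSON object that holds its "method" and its "body", one argument or row to a line. play_rows: Moves the arm, as the interface text tells. Its arguments: {"type":"object","properties":{"targets":{"type":"array","items":{"type":"array","items":{"type":"array","items":{"type":"number"}}}},"grip":{"type":"number"},"newtons":{"type":"number"}},"required":["targets"]}

```bash
ls; mkdir -p pics; cat > h.py <<'E'
import numpy as np, cv2
from station import arm, cams, job_done, finder
from scipy.spatial.transform import Rotation as R
def cam(n):
    p=cams.camera_params(n); A=np.array(p["attitude"],float)
    Rm=A if A.shape==(3,3) else (R.from_euler('xyz',A).as_matrix() if A.size==3 else R.from_quat(A).as_matrix())
    return np.array(p["intrinsics"]),np.array(p["position"]),Rm
def cloud(n,d):
    K,p,Rm=cam(n); v,u=np.mgrid[:d.shape[0],:d.shape[1]]
    c=np.stack([(u-K[0,2])/K[0,0]*d,(v-K[1,2])/K[1,1]*d,d],-1)
    return c@Rm.T+p
def proj(n,X):
    K,p,Rm=cam(n); c=(np.array(X)-p)@Rm; q=c@K.T; return q[...,:2]/q[...,2:]
def save(n,im): cv2.imwrite("pics/"+n,im[...,::-1])
E
python3 - <<'E'
from h import *
print(arm.get_state(), arm.tcp_to_tips)
for n in("scene","top"):
    p=cams.camera_params(n); print(p)
    im,d=cams.grab_frame(n); save(n+"0.png",im); np.savez(n+"0.npz",im=im,d=d)
    for q in("specimen_center","rack","return_bin","flap","deck_edge","eave_edge","caliper","cleaner","grip_jaw","gauge_block","test_block","screwdriver"):
        try:
            for r in finder.find_in(n,q)[:5]: print(n,q,np.round(r["xyz"],3),round(r["score"],2))
        except Exception as e: print(q,e)
E
```

```text
pics
{'t': 0.0, 'q': array([ 1.52410416e+00,  3.59387530e-01,  1.10366283e-02, -3.38862428e-04,
       -1.22410956e+00, -2.88078085e-01]), 'qd': array([ 0.00218999, -0.00032065, -0.00103107,  0.00073563, -0.00109458,
       -0.00258762]), 'joint_efforts': array([ 8.00305043e-04, -5.82725143e+01,  2.93046194e+01,  6.99711487e+00,
        7.08613690e-03, -1.62446686e-04]), 'eef_pos': array([0.22172537, 0.63732867, 0.40371438]), 'ee_rot': array([ 3.13990659e+00, -1.67418017e-04, -3.34885517e-01]), 'force': array([0.66782177, 0.87517315, 0.60578587]), 'moment': array([-0.02253196,  0.02387654,  0.02847804]), 'width': 0.08749746208704105} 0.1781
{'intrinsics': array([[430.75401818,   0.        , 314.18289106],
       [  0.        , 430.75401818, 201.17020491],
       [  0.        ,   0.        ,   1.        ]]), 'position': array([ 1.05996099, -0.83772956,  0.90040441]), 'attitude': array([-2.20638792,  0.00657315,  0.59666611])}
scene specimen_center [0.323 0.152 0.02 ] 0.8
scene specimen_center [ 0.234 -0.27   0.022] 0.77
scene specimen_center [ 0.51  -0.293  0.051] 0.65
scene specimen_
[... 1079 characters left out ...]
04, -1.55330367e+00])}
top specimen_center [0.324 0.152 0.03 ] 0.76
top specimen_center [ 0.233 -0.263  0.03 ] 0.64
top specimen_center [ 0.228 -0.421  0.032] 0.63
top specimen_center [ 0.499 -0.285  0.05 ] 0.6
top specimen_center [ 0.693 -0.441  0.031] 0.52
top rack [ 0.498 -0.277  0.007] 0.77
top return_bin [0.534 0.113 0.221] 0.84
top deck_edge [0.532 0.113 0.222] 0.88
top caliper [ 0.79  -0.049  0.006] 0.95
top cleaner [0.652 0.45  0.087] 0.78
top grip_jaw [ 0.367 -0.18   0.04 ] 0.49
top grip_jaw [0.653 0.45  0.086] 0.45
top gauge_block [0.764 0.163 0.018] 0.62
top test_block [ 0.518 -0.216  0.05 ] 0.64
top test_block [ 0.742 -0.253  0.009] 0.63
top screwdriver [ 0.334 -0.392  0.025] 0.7
```

View pics/scene0.png

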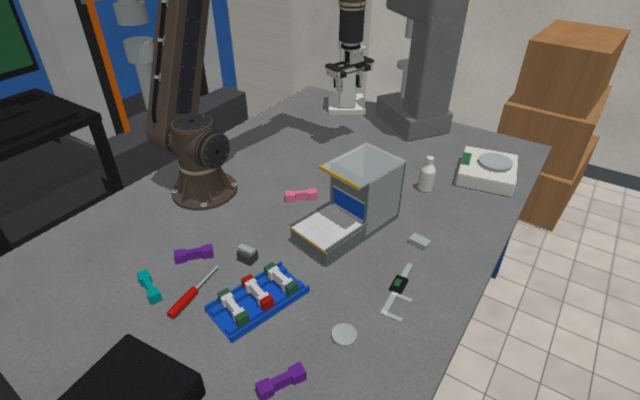

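View pics/top0.png

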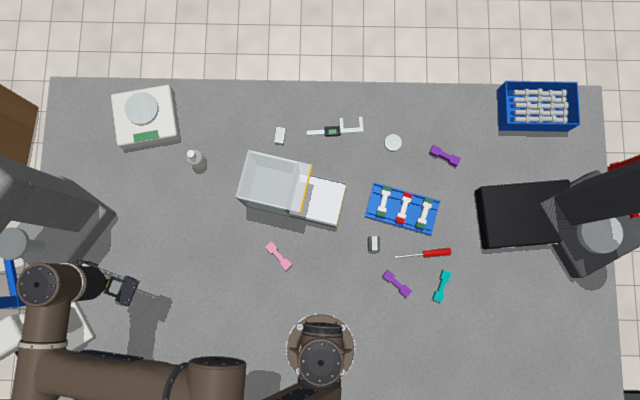

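The scene view shows the red-ended specimen in the middle of the rack at about (257,291), with green ones on either side. The bin sits at (350,200), with the deck and blue flap facing −y. The top view agrees: red at (405,208), deck at (325,200).

```bash
python3 - <<'E'
from h import *
def rect(n,P,what):
    r=cv2.minAreaRect(P[:,:2].astype(np.float32)*1000); print(n,what,len(P),"c",np.round(r[0],1),"size",np.round(r[1],1),"ang",round(r[2],2),"zmed",round(float(np.median(P[:,2])),4))
for n in("top","scene"):
    f=np.load(n+"0.npz"); im=f["im"].astype(int);P=cloud(n,f["d"]); hsv=cv2.cvtColor(f["im"],cv2.COLOR_RGB2HSV).astype(int);X=P
    reg=lambda x0,x1,y0,y1,z0,z1:(X[...,0]>x0)&(X[...,0]<x1)&(X[...,1]>y0)&(X[...,1]<y1)&(X[...,2]>z0)&(X[...,2]<z1)
    H,S,V=hsv[...,0],hsv[...,1],hsv[...,2]
    red=((H<8)|(H>172))&(S>150)
    m=reg(.4,.62,-.45,-.15,.038,.065)
    rect(n,P[m&red],"red top"); 
    nl,lab,st,ce=cv2.connectedComponentsWithStats(m.astype(np.uint8))
    for i in range(1,nl):
        if st[i,4]>40: rect(n,P[lab==i],"spec")
    blue=(H>100)&(H<125)&(S>150)
    rect(n,P[blue&reg(.35,.65,-.5,-.1,.003,.035)],"rack")
    rect(n,P[reg(.4,.7,-.1,.1,.052,.066)&(S<60)],"deck")
    rect(n,P[(H>15)&(H<35)&(S>120)&reg(.4,.7,-.1,.3,.19,.25)],"yellow")
    rect(n,P[(H>15)&(H<35)&(S>120)&reg(.4,.7,-.2,.3,.03,.1)],"yellow low")
    rect(n,P[reg(.4,.75,-.1,.4,.2,.24)],"roof")
    rect(n,P[blue&reg(.4,.75,-.05,.3,.05,.15)],"flap")
E
```

```text
top red top 65 c [ 494.6 -287.5] size [ 29.2 109. ] ang 72.58 zmed 0.0505
top spec 229 c [ 518.3 -216.4] size [ 31.4 111.4] ang 76.28 zmed 0.0507
top spec 232 c [ 496.3 -287.8] size [ 31.2 112.5] ang 72.55 zmed 0.0504
top spec 240 c [ 477.3 -360.8] size [ 31.8 111.8] ang 71.99 zmed 0.0497
top rack 1366 c [ 495.8 -288.7] size [247.8 129. ] ang 75.12 zmed 0.0134
top deck 1408 c [518.   10.4] size [154.5 161.2] ang 77.25 zmed 0.0602
top yellow 66 c [527.   55.4] size [  4.5 157.9] ang 77.25 zmed 0.2269
top yellow low 0 c [0. 0.] size [0. 0.] ang 0.0 zmed nan
top roof 3295 c [551.3 159.1] size [216.9 162.5] ang 77.64 zmed 0.2216
top flap 0 c [0. 0.] size [0. 0.] ang 0.0 zmed nan
scene red top 147 c [ 500.  -289.7] size [ 29.9 113.5] ang 71.85 zmed 0.0495
scene spec 380 c [ 521.6 -216.7] size [ 31.9 112.3] ang 76.41 zmed 0.0492
scene spec 396 c [ 499.7 -289.1] size [ 31.5 114.1] ang 72.78 zmed 0.0495
scene spec 425 c [ 480.1 -360.6] size [ 31.6 114.9] ang 71.42 zmed 0.0497
scene rack 2331 c [ 499.3 -288.8] size [249.5 134.8] ang 74.97 zmed 0.0145
scene deck 1815 c [524.4  25.7] size [185.3 164.6] ang 77.52 zmed 0.0602
scene yellow 116 c [532.2  56.1] size [ 10.2 158.5] ang 77.78 zmed 0.224
scene yellow low 67 c [504.1 -64.5] size [  5.2 156.7] ang 77.2 zmed 0.0562
scene roof 2304 c [553.6 157.9] size [222.9 164.7] ang 77.55 zmed 0.2209
scene flap 449 c [542.3 103.6] size [ 11.3 127.6] ang 77.95 zmed 0.1025
  return _methods._mean(a, axis=axis, dtype=dtype,
  ret = ret.dtype.type(ret / rcount)
```

```bash
cat >> h.py <<'E'
def go(target,yaw_to=None):
    "shift in tool axes (mm) and turn (deg) to get TCP to world target"
    s=arm.get_state(); Rm=R.from_euler('xyz',s["ee_rot"]).as_matrix()
    d=(np.array(target)-s["eef_pos"])@Rm*1000
    t=0 if yaw_to is None else -(yaw_to-np.degrees(s["ee_rot"][2])+180)%360-180
    print("shift mm",np.round(d,1),"turn",round(float(t),1))
E
python3 -c "
from h import *
go([.45,.15,.47]); go([.498,-.288,.30],-17.4)"
```

```text
shift mm [375.7 385.4 -65.3] turn 0.0
shift mm [565.  783.4 104.6] turn -1.8
```

{"method": "play_rows", "body": {
  "targets": [
    [[0.036,0.036,-0.03,0],[0.074,0.075,-0.05,0],[0.112,0.115,-0.065,0],[0.152,0.155,-0.065,0],[0.192,0.196,-0.065,0]]
  ],
  "grip": 125
}}

```text
t: 1.92
eef_pos: [0.3392, 0.3875, 0.4702]
ee_rot: [-3.14, -0.0, -0.334]
force: [0.8, 0.9, -0.4]
width: 0.0466
```

{"method": "play_rows", "body": {
  "targets": [
    [[0.04,0.041,0,0],[0.08,0.082,0,0],[0.122,0.124,0,0],[0.16,0.166,0,0],[0.194,0.21,0,0]]
  ]
}}

```text
t: 2.55
eef_pos: [0.4533, 0.1254, 0.47]
ee_rot: [-3.141, -0.001, -0.335]
force: [0.6, 0.6, 0.4]
width: 0.0449
```

{"method": "play_rows", "body": {
  "targets": [
    [[0.025,0.05,0,0],[0.045,0.106,0,0],[0.07,0.16,0,0],[0.09,0.215,0.02,0],[0.115,0.27,0.06,0]]
  ]
}}

```text
t: 3.18
eef_pos: [0.472, -0.1594, 0.4161]
ee_rot: [-3.14, -0.004, -0.335]
force: [1.7, 0.9, -0.9]
width: 0.0451
```

```bash
python3 -c "
from h import *
s=arm.get_state();print(s['t'],s['eef_pos'],s['ee_rot'],s['width'],s['q'])
go([.498,-.288,.30],-17.4)"
```

```text
3.175 [ 0.4720037  -0.15941702  0.41611636] [-3.14033572 -0.00397474 -0.33494622] 0.04505601394204662 [ 6.96561205e-02  5.51575705e-02 -3.51816993e-01  4.46418370e-04
 -1.15967319e+00  1.16601893e+00]
shift mm [ 66.4 113.  116.2] turn -1.8
```

{"method": "play_rows", "body": {
  "targets": [
    [[0.022,0.04,0.03,-1.8],[0.044,0.08,0.06,-1.8],[0.066,0.113,0.09,-1.8],[0.066,0.113,0.11,-1.8],[0.066,0.113,0.11,-1.8]]
  ]
}}

```text
t: 3.8
eef_pos: [0.4967, -0.2861, 0.3034]
ee_rot: [3.141, 0.004, -0.305]
force: [0.3, -0.2, 0.7]
width: 0.0449
```

```bash
python3 - <<'E'
from h import *
s=arm.get_state();print(s['t'],s['eef_pos'],s['ee_rot'],s['width'])
n="wrist"; P0=cam(n); im,d=cams.grab_frame(n); save("w1.png",im)
P=cloud(n,d); hsv=cv2.cvtColor(im,cv2.COLOR_RGB2HSV).astype(int)
red=((hsv[...,0]<8)|(hsv[...,0]>172))&(hsv[...,1]>150)
print(P0[1])
m=red&(abs(P[...,2]-.05)<.01)&(d>0)
r=cv2.minAreaRect(P[m][:,:2].astype(np.float32)*1000); print(m.sum(),r,np.median(P[m][:,2]))
c=np.array(r[0])/1000
go([c[0],c[1],.197])
E
```

```text
3.8 [ 0.49665531 -0.28606305  0.30343304] [ 3.14135989  0.00381313 -0.30452071] 0.04488249018238574
[ 0.57516662 -0.31055485  0.28295273]
1328 ((498.2195739746094, -288.0669860839844), (29.581092834472656, 110.53829956054688), 72.88569641113281) 0.05163911954106089
shift mm [  1.8   1.8 107.9] turn 0.0
```

View pics/w1.png

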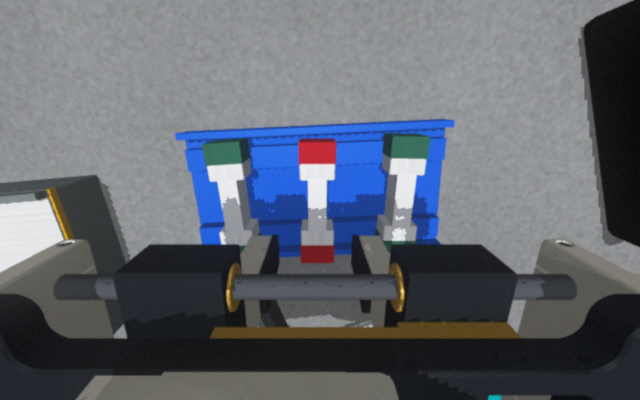

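The wrist view shows the red specimen (317,200) centred between the fingers, with the green ones at (225,190) and (405,190) well clear. I'll descend and grip.

{"method": "play_rows", "body": {
  "targets": [
    [[0.002,0.002,0.035,0],[0.002,0.002,0.07,0],[0.002,0.002,0.095,0],[0.002,0.002,0.106,0],[0.002,0.002,0.106,0]]
  ]
}}

```text
t: 4.47
eef_pos: [0.4991, -0.288, 0.1998]
ee_rot: [3.141, -0.001, -0.302]
force: [0.2, 0.5, 1.4]
width: 0.0448
```

{"method": "play_rows", "body": {
  "targets": [
    [[0,0,0,0],[0,0,0,0],[0,0,0,0],[0,0,0,0]]
  ],
  "grip": 255,
  "newtons": 40
}}

```text
t: 4.97
eef_pos: [0.4987, -0.2883, 0.1997]
ee_rot: [3.142, -0.001, -0.303]
force: [-0.3, -0.1, 3.9]
width: 0.0159
```

{"method": "play_rows", "body": {
  "targets": [
    [[0,0,-0.03,0],[0,0,-0.08,0],[0,0,-0.13,0],[0,0,-0.16,0],[0,0,-0.16,0]]
  ]
}}

```text
t: 5.6
eef_pos: [0.499, -0.2884, 0.3619]
ee_rot: [-3.141, -0.005, -0.303]
force: [0.5, 0.9, -2.8]
width: 0.0161
```

{"method": "play_rows", "body": {
  "targets": [
    [[-0.013,-0.055,0,10],[-0.026,-0.11,0,20],[-0.04,-0.165,0,30],[-0.053,-0.22,0,40],[-0.067,-0.275,0,50]]
  ]
}}

```text
t: 6.22
eef_pos: [0.5162, -0.0127, 0.3579]
ee_rot: [3.14, 0.001, -1.147]
force: [0.8, -0.1, -0.7]
width: 0.0156
```

{"method": "play_rows", "body": {
  "targets": [
    [[0,0,0,10],[0,0,0.01,20],[0,0,0.02,30],[0,0,0.03,35],[0,0,0.04,35]]
  ]
}}

```text
t: 6.85
eef_pos: [0.5163, -0.0144, 0.3176]
ee_rot: [3.14, -0.001, -1.751]
force: [0.2, 0.0, -1.3]
width: 0.0158
```

```bash
python3 -c "
from h import *
s=arm.get_state();print(s['t'],s['eef_pos'],s['ee_rot'],s['width'],s['q'])
go([.5188,.001,.242],-102.5)"
```

```text
6.85 [ 0.51631129 -0.01441332  0.31762054] [ 3.13970321e+00 -6.78848533e-04 -1.75124432e+00] 0.01581768774138742 [ 3.52383093e-01  1.76557038e-01 -4.54209867e-01 -4.63742967e-04
 -9.42001823e-01 -5.32558598e-01]
shift mm [-15.7   0.2  75.6] turn 2.2
```

{"method": "play_rows", "body": {
  "targets": [
    [[-0.016,0,0.03,2.2],[-0.016,0,0.055,2.2],[-0.016,0,0.07,2.2],[-0.016,0,0.076,2.2],[-0.016,0,0.076,2.2]]
  ]
}}

```text
t: 7.48
eef_pos: [0.5198, 0.0013, 0.2431]
ee_rot: [3.141, -0.0, -1.79]
force: [0.3, -0.4, -1.3]
width: 0.0157
```

{"method": "play_rows", "body": {
  "targets": [
    [[0,0,0,0],[0,0,0,0],[0,0,0,0]]
  ],
  "grip": 150
}}

```text
t: 7.85
eef_pos: [0.5198, 0.0015, 0.2437]
ee_rot: [-3.141, 0.001, -1.79]
force: [0.2, -0.4, 0.4]
width: 0.0349
```

{"method": "play_rows", "body": {
  "targets": [
    [[0,0,-0.02,0],[0,0,-0.05,0],[0,0,-0.1,0],[0,0,-0.15,0],[0,0,-0.2,0]]
  ]
}}

```text
t: 8.48
eef_pos: [0.5193, 0.0013, 0.4452]
ee_rot: [-3.141, 0.0, -1.79]
force: [1.0, 0.2, 0.3]
width: 0.0362
```

```bash
python3 - <<'E'
from h import *
s=arm.get_state();print(s['t'],s['eef_pos'],s['ee_rot'],s['width'])
n="scene"; im,d=cams.grab_frame(n); P=cloud(n,d); hsv=cv2.cvtColor(im,cv2.COLOR_RGB2HSV).astype(int)
red=((hsv[...,0]<8)|(hsv[...,0]>172))&(hsv[...,1]>150)
m=red&(d>0)&(abs(P[...,0]-.52)<.1)&(abs(P[...,1])<.12)&(P[...,2]>.05)
t=m&(P[...,2]>.083)
r=cv2.minAreaRect(P[t][:,:2].astype(np.float32)*1000); print(t.sum(),r,np.median(P[t][:,2]))
save("s2.png",cv2.resize(im[120:300,220:460],None,fx=3,fy=3,interpolation=2))
E
```

```text
8.475 [0.51926314 0.00127163 0.44524101] [-3.14093551e+00  4.16853908e-04 -1.78998190e+00] 0.036185146541825176
85 ((521.675537109375, 1.8846054077148438), (110.07418060302734, 31.060270309448242), 77.78308868408203) 0.08981484895666458
```

View pics/s2.png

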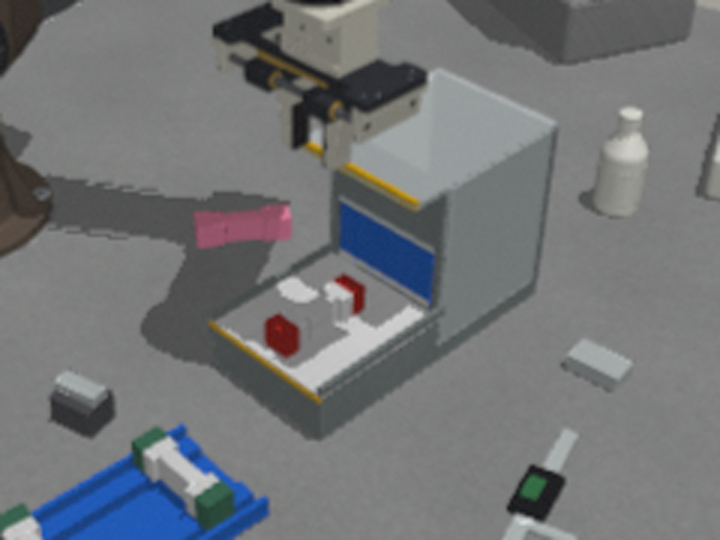

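The specimen lies lengthwise on the deck (315,310), aligned with the bin. The gripper's slab looks thin, with a narrower block above it. Rows can't tilt the tool, so I'll turn it 90° and open the fingers. The front finger back (65 mm ahead of centre) can then push while the slab passes under the eave. First I'll measure the gripper's shape.

{"method": "play_rows", "body": {
  "targets": [
    [[0.025,0,0,-10],[0.05,0,0,-20],[0.075,0,0,-30],[0.1,0,0,-40],[0.126,0,0,-50]]
  ],
  "grip": 0
}}

```text
t: 9.15
eef_pos: [0.4919, -0.1223, 0.4432]
ee_rot: [-3.141, -0.0, -0.911]
force: [-0.3, 0.9, 0.0]
width: 0.0807
```

{"method": "play_rows", "body": {
  "targets": [
    [[0,0,0,-10],[0,0,0,-20],[0,0,0,-30],[0,0,0,-40],[0,0,0,-40]]
  ]
}}

```text
t: 9.78
eef_pos: [0.4921, -0.1216, 0.4432]
ee_rot: [-3.141, -0.0, -0.22]
force: [0.2, -0.2, 0.6]
width: 0.0878
```

```bash
python3 - <<'E'
from h import *
s=arm.get_state();print(s['t'],s['eef_pos'],s['ee_rot'],s['width'],s['q'])
Rm=R.from_euler('xyz',s["ee_rot"]).as_matrix()
T=[]
for n in("scene","top"):
    im,d=cams.grab_frame(n); P=cloud(n,d)
    if n=="scene": save("s3.png",im); I=im
    Q=((P-s["eef_pos"])@Rm)[(d>0)]; Q=Q[(abs(Q[:,0])<.15)&(abs(Q[:,1])<.15)&(Q[:,2]>-.2)&(Q[:,2]<.19)]; T.append(Q)
for i in range(2):
  Q=T[i]*1000
  for z in range(-100,190,10):
    q=Q[(Q[:,2]>=z)&(Q[:,2]<z+10)]
    if len(q)>3: print(i,"z",z,"tips+",178-z-10,len(q),"x",np.round(np.percentile(q[:,0],[2,98])),"y",np.round(np.percentile(q[:,1],[2,98])))
u,v=proj("scene",s["eef_pos"]).astype(int); print(u,v)
u=min(max(u,120),520);v=min(max(v,80),320)
save("s3c.png",cv2.resize(I[v-80:v+80,u-100:u+100],None,fx=3.5,fy=3.5,interpolation=2))
E
```

```text
9.775 [ 0.49213748 -0.12158144  0.44316745] [-3.14146153e+00 -2.09545640e-04 -2.20462047e-01] 0.08778790219520094 [ 1.45798648e-01  5.45170339e-02 -2.89567882e-01 -5.03332357e-05
 -1.22646881e+00  1.20455263e+00]
0 z -100 tips+ 268 182 x [-10.  48.] y [-27.  46.]
0 z -90 tips+ 258 194 x [-14.  48.] y [-30.  46.]
0 z -80 tips+ 248 173 x [-14.  48.] y [-26.  46.]
0 z -70 tips+ 238 177 x [-14.  48.] y [-24.  46.]
0 z -60 tips+ 228 170 x [-15.  48.] y [-28.  46.]
0 z -50 tips+ 218 168 x [-14.  48.] y [-24.  46.]
0 z -40 tips+ 208 166 x [-14.  48.] y [-24.  46.]
0 z -30 tips+ 198 162 x [-12.  48.] y [-25.  46.]
0 z -20 tips+ 188 76 x [-17.  48.] y [-19.  45.]
0 z -10 tips+ 178 61 x [-3. 35.] y [-11.  31.]
0 z 0 tips+ 168 187 x [-17.  39.] y [-28.  38.]
0 z 10 tips+ 158 154 x [ 8. 43.] y [-48.  27.]
0 z 20 tips+ 148 40 x [-17.  40.] y [-45.  18.]
0 z 30 tips+ 138 98 x [-17.  26.] y [-47.  17.]
0 z 40 tips+ 128 137 x [-19.  29.] y [-45.  17.]
0 z 50 tips+ 118 115 x [-19.  29.] y [-47.  17.]
0 z 60 tips+ 108 448 x [-33.  39.] y [-91.  94.]
0 z 70 tips+ 98 464 x [-26.  40.] y [-91.  97.]
0 z 
[... 547 characters left out ...]
] y [-19.  33.]
1 z -80 tips+ 248 7 x [-47. -37.] y [-20.  28.]
1 z -70 tips+ 238 18 x [-47. -33.] y [-21.  32.]
1 z -60 tips+ 228 15 x [-47. -34.] y [-24.  31.]
1 z -50 tips+ 218 13 x [-47. -34.] y [-26.  31.]
1 z -40 tips+ 208 12 x [-47. -27.] y [-22.  38.]
1 z -30 tips+ 198 19 x [-47. -30.] y [-31.  34.]
1 z -20 tips+ 188 4 x [-45. -29.] y [-15.  36.]
1 z 0 tips+ 168 12 x [-39. -30.] y [-48. -26.]
1 z 10 tips+ 158 17 x [-40. -33.] y [-44. -26.]
1 z 60 tips+ 108 190 x [-39.  36.] y [-32.  96.]
1 z 70 tips+ 98 119 x [-40.  35.] y [-72.  96.]
1 z 80 tips+ 88 111 x [-40.  13.] y [-73.  81.]
1 z 90 tips+ 78 102 x [-40.   0.] y [-68.  68.]
1 z 100 tips+ 68 10 x [-40. -25.] y [-83.  82.]
286 127
```

View pics/s3c.png

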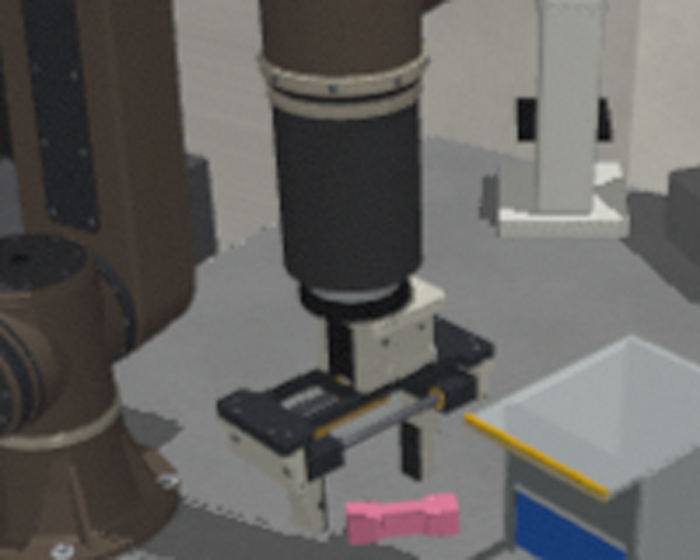

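The measurements show a slab spanning ±96 mm in tool y at 61–118 mm above the tips. The block above it reaches only 17 mm on the +y side, against 48 mm on −y. I'll turn 180° so +y faces the bin. The front finger back can then reach about 38 mm short of the flap before the slab meets the panel.

{"method": "play_rows", "body": {
  "targets": [
    [[0,0,0,10.5],[0,0,0,21],[0,0,0,31.5],[0,0,0,42],[0,0,0,52.5]]
  ]
}}

```text
t: 10.5
eef_pos: [0.4922, -0.1216, 0.4431]
ee_rot: [-3.142, -0.0, -1.145]
force: [-0.5, -0.1, 0.1]
width: 0.0881
```

{"method": "play_rows", "body": {
  "targets": [
    [[0,0,0,10.5],[0,0,0,21],[0,0,0,31.5],[0,0,0,42],[0,0,0,52.5]]
  ]
}}

```text
t: 11.12
eef_pos: [0.4922, -0.1216, 0.4431]
ee_rot: [-3.142, 0.0, -2.062]
force: [-0.0, 0.6, 0.2]
width: 0.0876
```

{"method": "play_rows", "body": {
  "targets": [
    [[0,0,0.02,10.5],[0,0,0.04,21],[0,0,0.06,31.5],[0,0,0.08,42],[0,0,0.1,52.5]]
  ]
}}

```text
t: 11.75
eef_pos: [0.4923, -0.1216, 0.3426]
ee_rot: [-3.142, 0.0, -2.978]
force: [-0.7, -0.4, -0.0]
width: 0.0875
```

{"method": "play_rows", "body": {
  "targets": [
    [[0,0,0.02,10.5],[0,0,0.03,21],[0,0,0.03,22.5],[0,0,0.03,22.5]]
  ]
}}

```text
t: 12.25
eef_pos: [0.4925, -0.1216, 0.3137]
ee_rot: [3.142, 0.001, 2.924]
force: [-0.7, -0.1, 0.1]
width: 0.0879
```

```bash
python3 - <<'E'
from h import *
s=arm.get_state();print(s['t'],s['eef_pos'],np.degrees(s['ee_rot']),s['width'],s['q'])
u=np.array([np.cos(np.radians(77.5)),np.sin(np.radians(77.5))]);o=np.array([.5415,.1035])
n=np.array([-u[1],u[0]])
for x in(-.235,-.15,-.11,-.1):
    c=o+u*x-n*.002; print(x); go([c[0],c[1],.245],167.5)
E
```

```text
12.25 [ 0.49251514 -0.12158819  0.3136784 ] [1.79999123e+02 4.00464844e-02 1.67553930e+02] 0.08785619635682963 [ 1.45787328e-01  1.65208329e-01 -4.79572016e-01  2.92770189e-04
 -9.25357172e-01 -1.93398459e+00]
-0.235
shift mm [-1.1 -4.6 68.7] turn 0.1
-0.15
shift mm [-1.1 80.4 68.7] turn 0.1
-0.11
shift mm [ -1.2 120.4  68.7] turn 0.1
-0.1
shift mm [ -1.2 130.4  68.7] turn 0.1
```

{"method": "play_rows", "body": {
  "targets": [
    [[-0.001,-0.006,0.02,0],[-0.001,-0.006,0.045,0],[-0.001,-0.006,0.06,0],[-0.001,-0.006,0.068,0],[-0.001,-0.006,0.068,0]]
  ]
}}

```text
t: 12.88
eef_pos: [0.4921, -0.1276, 0.2451]
ee_rot: [-3.141, -0.0, 2.923]
force: [0.7, -0.9, -0.2]
width: 0.0876
```

{"method": "play_rows", "body": {
  "targets": [
    [[0,0.015,0,0],[0,0.03,0,0],[0,0.045,0,0],[0,0.06,0,0],[0,0.06,0,0]]
  ]
}}

```text
t: 13.5
eef_pos: [0.5053, -0.0678, 0.2452]
ee_rot: [3.141, 0.0, 2.924]
force: [-0.4, -0.1, 0.1]
width: 0.0878
```

```bash
python3 - <<'E'
from h import *
s=arm.get_state();print(s['t'],s['eef_pos'],s['force'],s['width'])
im,d=cams.grab_frame("scene"); save("s4.png",cv2.resize(im[120:280,240:440],None,fx=4,fy=3.75,interpolation=2))
E
```

```text
13.5 [ 0.50532012 -0.06776424  0.24519483] [-0.44869584 -0.10998658  0.14678806] 0.08776150913812057
```

View pics/s4.png

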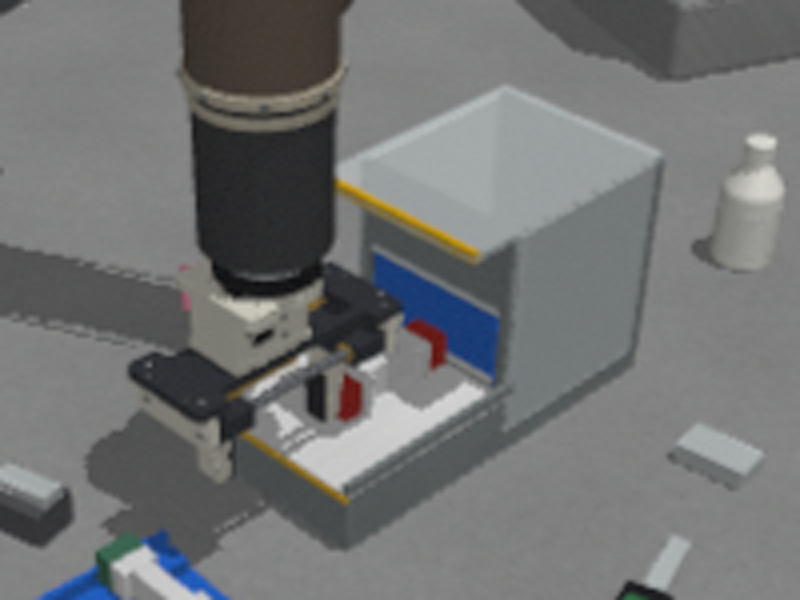

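The front finger is behind the tail at (340,395) and the specimen is heading straight for the flap. I'll keep pushing.

{"method": "play_rows", "body": {
  "targets": [
    [[0,0.015,0,0],[0,0.03,0,0],[0,0.045,0,0],[0,0.057,0,0],[0,0.06,0,0]]
  ]
}}

```text
t: 14.18
eef_pos: [0.5183, -0.0097, 0.2453]
ee_rot: [-3.141, 0.0, 2.923]
force: [-0.8, -4.1, 3.3]
width: 0.0877
```

{"method": "play_rows", "body": {
  "targets": [
    [[0,0.004,0,0],[0,0.008,0,0],[0,0.011,0,0],[0,0.011,0,0]]
  ]
}}

```text
t: 14.68
eef_pos: [0.5206, 0.0006, 0.2451]
ee_rot: [3.141, 0.0, 2.922]
force: [0.7, -0.7, 0.1]
width: 0.0875
```

```bash
python3 - <<'E'
from h import *
s=arm.get_state();print(s['t'],s['eef_pos'],s['force'],s['width'])
im,d=cams.grab_frame("scene"); save("s5.png",cv2.resize(im[120:280,240:440],None,fx=4,fy=3.75,interpolation=2))
E
```

```text
14.675 [0.52055525 0.00056248 0.24506605] [ 0.68632442 -0.65282191  0.06368302] 0.08746308779873978
```

View pics/s5.png

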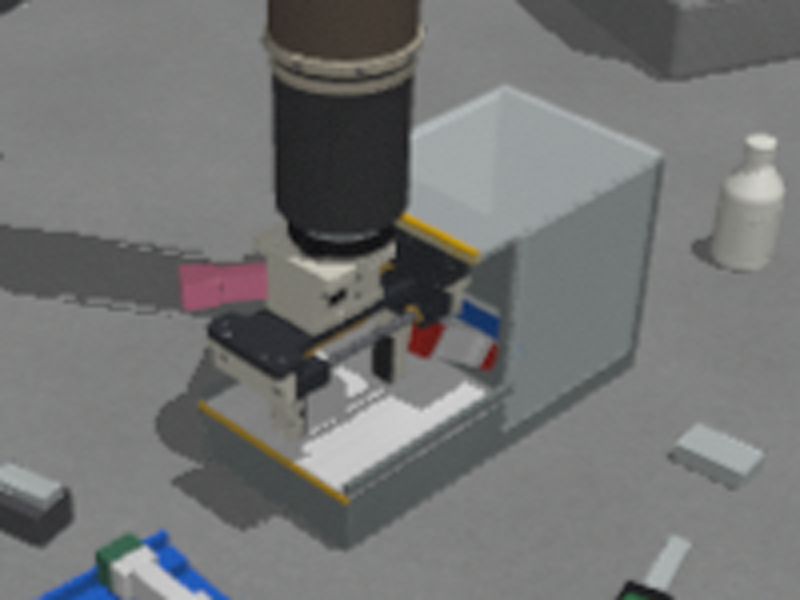

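The specimen has tipped over the edge. Its tail (425,340) is raised and ahead of the finger, and the flap is open. I'll wait briefly and check whether it's still sliding.

{"method": "play_rows", "body": {
  "targets": [
    [[0,0,0,0],[0,0,0,0],[0,0,0,0],[0,0,0,0]]
  ]
}}

```text
t: 15.22
eef_pos: [0.5204, 0.0002, 0.2451]
ee_rot: [-3.142, -0.0, 2.922]
force: [0.1, -0.4, 0.3]
width: 0.0876
```

```bash
python3 - <<'E'
from h import *
im0=cv2.imread("pics/s5.png")
im,d=cams.grab_frame("scene"); c=cv2.resize(im[120:280,240:440],None,fx=4,fy=3.75,interpolation=2); save("s6.png",c)
print(np.abs(c[...,::-1].astype(int)-im0).max(-1)[280:400,400:540].mean())
P=cloud("scene",d);u=np.array([.2164,.9763,0]);n=np.array([-.9763,.2164,0]);o=np.array([.5415,.1035,0])
B=np.stack([(P-o)@u,(P-o)@n,P[...,2]],-1)*1000
h=cv2.cvtColor(im,cv2.COLOR_RGB2HSV).astype(int)
red=((h[...,0]<8)|(h[...,0]>172))&(h[...,1]>120)&(B[...,0]>-100)&(B[...,0]<160)&(abs(B[...,1])<80)
nl,lab,st,ce=cv2.connectedComponentsWithStats(red.astype(np.uint8))
for i in range(1,nl): print(st[i],np.round(np.percentile(B[lab==i],[5,50,95],axis=0)))
E
```

```text
2.662142857142857
[342 206   9   9  52] [[-51. -36.  86.]
 [-28. -15.  97.]
 [-16.  -6. 137.]]
[361 212   3   6  12] [[ 45. -20.  31.]
 [ 50. -18.  39.]
 [ 56. -17.  49.]]
```

The specimen is resting tilted, with its front on the box floor and its tail propped on the edge under the flap. Before using the last few millimetres of reach, I'll measure the real gap between slab and panel.

```bash
python3 - <<'E'
from h import *
u=np.array([.2164,.9763,0]);n=np.array([-.9763,.2164,0]);o=np.array([.5415,.1035,0])
def bf(P): return np.stack([(P-o)@u,(P-o)@n,P[...,2]],-1)*1000
f=np.load("scene0.npz"); B=bf(cloud("scene",f["d"]))
for z0,z1 in((70,130),(142,150),(150,170),(170,190),(190,205)):
    m=(B[...,2]>z0)&(B[...,2]<z1)&(abs(B[...,1])<55)&(abs(B[...,0])<60)
    print("panel",z0,m.sum(),np.round(np.percentile(B[m][:,0],[5,25,50,75,95]),1))
s=arm.get_state(); print(s['t'],bf(s['eef_pos']))
im,d=cams.grab_frame("scene"); B=bf(cloud("scene",d))
for z in range(60,190,10):
    m=(B[...,2]>z)&(B[...,2]<z+10)&(B[...,1]<35)&(B[...,1]>-60)&(B[...,0]>-130)&(B[...,0]<30)
    if m.sum()>3: print(z,m.sum(),np.round(np.percentile(B[m][:,0],[2,50,90,98]),1))
u0,v0=338,208
save("s7.png",cv2.resize(im[180:230,325:375],None,fx=12,fy=12,interpolation=2))
E
```

```text
panel 70 419 [-3.4 -2.  -0.8  0.4  2.1]
panel 142 59 [-2.5 -1.6 -0.4  0.8  1.9]
panel 150 145 [-2.9 -1.7 -0.6  0.4  1.5]
panel 170 15 [-3.5 -2.2 -1.7  0.6  3. ]Traceback (most recent call last):
  File "<stdin>", line 7, in <module>
    return _quantile_unchecked(
        a, q, axis, out, overwrite_input, method, keepdims, weights)
    return _ureduce(a,
                    func=_quantile_ureduce_func,
    ...<5 lines>...
                    overwrite_input=overwrite_input,
                    method=method)
    r = func(a, **kwargs)
    result = _quantile(arr,
                       quantiles=q,
    ...<2 lines>...
                       out=out,
                       weights=wgt)
    slices_having_nans = np.isnan(arr[-1, ...])
                                  ~~~^^^^^^^^^
IndexError: index -1 is out of bounds for axis 0 with size 0
```

{"method": "play_rows", "body": {
  "targets": [
    [[0,0.002,0,0],[0,0.004,0,0],[0,0.005,0,0],[0,0.005,-0.008,0],[0,0.005,-0.016,0]]
  ]
}}

```text
t: 15.9
eef_pos: [0.5216, 0.0051, 0.2618]
ee_rot: [3.142, 0.0, 2.922]
force: [0.1, -0.2, 0.4]
width: 0.0877
```

```bash
python3 - <<'E'
from h import *
u=np.array([.2164,.9763,0]);n=np.array([-.9763,.2164,0]);o=np.array([.5415,.1035,0])
def bf(P): return np.stack([(P-o)@u,(P-o)@n,P[...,2]],-1)*1000
s=arm.get_state(); print(s['t'],bf(s['eef_pos']),s['force'])
im,d=cams.grab_frame("scene"); B=bf(cloud("scene",d))
h=cv2.cvtColor(im,cv2.COLOR_RGB2HSV).astype(int)
red=((h[...,0]<8)|(h[...,0]>172))&(h[...,1]>120)&(B[...,0]>-100)&(B[...,0]<160)&(abs(B[...,1])<80)
nl,lab,st,ce=cv2.connectedComponentsWithStats(red.astype(np.uint8))
for i in range(1,nl): print(st[i],np.round(np.percentile(B[lab==i],[5,50,95],axis=0)).tolist())
save("s7.png",cv2.resize(im[170:230,315:385],None,fx=10,fy=10,interpolation=2))
E
```

```text
15.9 [-100.36055926   -1.85998084  261.83413256] [ 0.07495402 -0.16222019  0.38434096]
[343 204   8  11  58] [[-35.0, -19.0, 89.0], [-24.0, -14.0, 99.0], [-16.0, -2.0, 108.0]]
[361 212   3   7  14] [[44.0, -20.0, 30.0], [50.0, -19.0, 38.0], [54.0, -16.0, 49.0]]
```

View pics/s7.png

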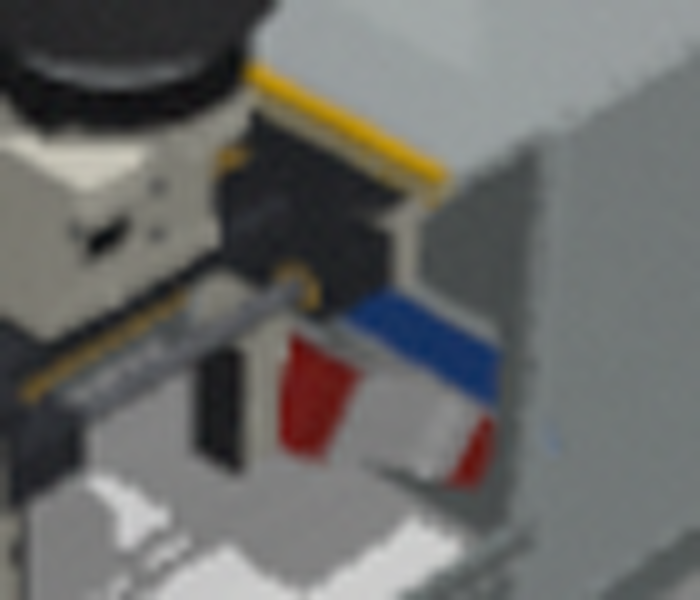

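The tail's red face (315,400) is just ahead of the finger (265,400), and the specimen is held by friction. I'll back off 40 mm and tap the tail briskly at its raised upper edge.

{"method": "play_rows", "body": {
  "targets": [
    [[0,-0.02,0,0],[0,-0.04,0,0],[0,-0.04,0,0],[0,0,0,0],[0,0,0,0]]
  ]
}}

```text
t: 16.58
eef_pos: [0.5221, 0.0061, 0.2612]
ee_rot: [3.141, 0.0, 2.923]
force: [-0.7, 0.4, -0.4]
width: 0.0878
```

```bash
cat > chk.py <<'E'
from h import *
u=np.array([.2164,.9763,0]);n=np.array([-.9763,.2164,0]);o=np.array([.5415,.1035,0])
def bf(P): return np.stack([(P-o)@u,(P-o)@n,P[...,2]],-1)*1000
s=arm.get_state(); print(s['t'],bf(s['eef_pos']).round(1),s['force'])
im,d=cams.grab_frame("scene"); B=bf(cloud("scene",d)); save("last.png",cv2.resize(im[170:230,315:385],None,fx=10,fy=10,interpolation=2))
h=cv2.cvtColor(im,cv2.COLOR_RGB2HSV).astype(int)
red=((h[...,0]<8)|(h[...,0]>172))&(h[...,1]>120)&(B[...,0]>-100)&(B[...,0]<160)&(abs(B[...,1])<80)
nl,lab,st,ce=cv2.connectedComponentsWithStats(red.astype(np.uint8))
for i in range(1,nl): print(st[i],np.round(np.percentile(B[lab==i],[5,50,95],axis=0)).tolist())
bl=(h[...,0]>100)&(h[...,0]<125)&(h[...,1]>150)&(abs(B[...,1])<75)&(abs(B[...,0])<90)
print("blue px",bl.sum(),np.round(np.percentile(B[bl],[5,50,95],axis=0)).tolist() if bl.any() else "")
E
python3 chk.py
```

```text
16.575 [-99.3  -2.1 261.2] [-0.69488759  0.38351767 -0.40630285]
[343 204   8  11  54] [[-33.0, -19.0, 88.0], [-24.0, -14.0, 100.0], [-15.0, -2.0, 109.0]]
[361 212   3   7  14] [[45.0, -20.0, 29.0], [50.0, -18.0, 39.0], [54.0, -16.0, 48.0]]
blue px 61 [[6.0, -49.0, 89.0], [17.0, -25.0, 104.0], [25.0, 3.0, 122.0]]
```

The tap stopped just short: the panel limits the slab, and the tail is out of the finger's reach. So I need tilt after all. Rows can't command it directly, but a pose past the arm's reach is "approached as far as the arm can", which may tilt the tool outward. I'll retract and test that in free space, in a direction near the bin's axis.

{"method": "play_rows", "body": {
  "targets": [
    [[0,-0.04,0.004,0],[0,-0.085,0,-5],[0,-0.09,-0.06,-15],[0,-0.09,-0.12,-25],[0,-0.06,-0.18,-35]]
  ],
  "grip": 255
}}

```text
t: 17.25
eef_pos: [0.5071, -0.0571, 0.4391]
ee_rot: [-3.142, 0.0, -2.747]
force: [1.2, 1.1, -1.1]
width: 0.0432
```

{"method": "play_rows", "body": {
  "targets": [
    [[0.035,0.035,-0.03,-10],[0.07,0.075,-0.04,-20],[0.11,0.115,-0.04,-30],[0.15,0.155,-0.04,-40],[0.19,0.2,-0.04,-50]]
  ]
}}

```text
t: 17.88
eef_pos: [0.2669, 0.0514, 0.4776]
ee_rot: [3.142, 0.001, -1.918]
force: [-1.3, 2.6, 0.5]
width: 0.0004
```

```bash
python3 chk.py; python3 -c "
from h import *
s=arm.get_state();print(s['t'],s['eef_pos'],np.degrees(s['ee_rot']),s['q'])
go([.59,.6,.48],-102.5)"
```

```text
17.875 [-110.3  256.8  477.6] [-1.29734107  2.55636217  0.4808855 ]
[338 203  13  12 101] [[-35.0, -18.0, 87.0], [-27.0, -6.0, 98.0], [-16.0, 11.0, 109.0]]
[361 212   3   7  14] [[45.0, -20.0, 29.0], [51.0, -18.0, 36.0], [55.0, -16.0, 49.0]]
blue px 118 [[6.0, -45.0, 90.0], [15.0, 2.0, 107.0], [25.0, 52.0, 123.0]]
17.925 [0.26344675 0.05408423 0.47788128] [ 179.96645246    0.27756811 -108.95242743] [ 0.99463748 -0.46923117 -0.59297653 -0.00175926 -1.44249403 -1.3251972 ]
shift mm [-622.4 -131.5    0.8] turn -6.5
```

{"method": "play_rows", "body": {
  "targets": [
    [[-0.057,-0.012,0,-3],[-0.114,-0.024,0,-6.5],[-0.171,-0.036,0,-6.5],[-0.228,-0.048,0,-6.5],[-0.285,-0.06,0,-6.5]]
  ]
}}

```text
t: 18.55
eef_pos: [0.4238, 0.3008, 0.4775]
ee_rot: [3.141, -0.0, -1.808]
force: [-0.9, -0.5, 0.4]
width: 0.0005
```

{"method": "play_rows", "body": {
  "targets": [
    [[-0.057,-0.006,0,0],[-0.114,-0.012,0,0],[-0.171,-0.018,0,0],[-0.228,-0.022,0,0],[-0.285,-0.026,0,0]]
  ]
}}

```text
t: 19.18
eef_pos: [0.5158, 0.5717, 0.4773]
ee_rot: [3.141, -0.001, -1.808]
force: [1.8, 0.0, 0.9]
width: 0.0005
```

{"method": "play_rows", "body": {
  "targets": [
    [[-0.057,0,0,0],[-0.114,0,0,0],[-0.171,0,0,0],[-0.228,0,0,0],[-0.285,0,0,0]]
  ]
}}

```text
t: 19.8
eef_pos: [0.5534, 0.8045, 0.4409]
ee_rot: [-3.129, 0.014, -1.807]
force: [-0.2, 0.7, -2.3]
width: 0.0005
```

```bash
python3 -c "
from h import *
s=arm.get_state();print(s['t'],s['eef_pos'],np.degrees(s['ee_rot']),s['q'])
print(R.from_euler('xyz',s['ee_rot']).as_matrix()[:,2])"
```

```text
19.8 [0.55336479 0.80450814 0.44090576] [-179.26606644    0.78961736 -103.53696866] [ 1.16814787  0.99505704  1.24014704  0.01062868 -1.80016135 -1.40200288]
[ 0.01567884  0.01039875 -0.999823  ]
```

{"method": "play_rows", "body": {
  "targets": [
    [[-0.06,0,0,0],[-0.12,0,0,0],[-0.18,0,0,0],[-0.24,0,0,0],[-0.3,0,0,0]]
  ]
}}

```text
t: 20.42
eef_pos: [0.5164, 0.865, 0.409]
ee_rot: [-3.102, 0.085, -1.806]
force: [0.6, -0.4, 0.5]
width: 0.0002
```

```bash
python3 -c "
from h import *
s=arm.get_state();print(s['t'],s['eef_pos'],np.degrees(s['ee_rot']),s['q'])
print(R.from_euler('xyz',s['ee_rot']).as_matrix()[:,2])"
```

```text
20.425 [0.51638643 0.86500049 0.40899858] [-177.75733328    4.88614973 -103.45908298] [ 1.23012553  1.03783684  1.25070636  0.03016398 -1.69468678 -1.46164065]
[ 0.05786684  0.07366539 -0.99560275]
```

{"method": "play_rows", "body": {
  "targets": [
    [[0.05,0,0,0],[0.1,0,0,0]]
  ]
}}

```text
t: 20.68
eef_pos: [0.4966, 0.7832, 0.3977]
ee_rot: [-3.103, 0.081, -1.805]
force: [1.4, 1.7, 2.3]
width: 0.0006
```

```bash
python3 -c "
from h import *
s=arm.get_state();print(s['t'],s['eef_pos'],np.degrees(s['ee_rot']),s['q'])
print(R.from_euler('xyz',s['ee_rot']).as_matrix()[:,2])"
```

```text
20.675 [0.49656399 0.78323667 0.39766482] [-177.771735      4.66569547 -103.39395431] [ 1.22041913  0.78724682  0.71759874  0.02951819 -1.41582284 -1.45908377]
[ 0.0566514   0.07006293 -0.99593263]
```

The trick works: the pose is re-baselined and the tilt (5°, tips outward) persists. I'll check for obstacles out there in the saved cloud, then build up more tilt.

```bash
python3 - <<'E'
from h import *
for n in("scene","top"):
    P=cloud(n,np.load(n+"0.npz")["d"]).reshape(-1,3)
    for y in np.arange(.6,1.5,.1):
        q=P[(P[:,1]>y)&(P[:,1]<y+.1)&(P[:,0]>.2)&(P[:,0]<1.0)&(P[:,2]>.1)]
        if len(q)>5: print(n,round(y,1),len(q),[ (round(x,1),round(float(q[(q[:,0]>=x)&(q[:,0]<x+.1),2].max()),2)) for x in np.arange(.2,1,.1) if ((q[:,0]>=x)&(q[:,0]<x+.1)).any()])
E
```

```text
scene 0.6 1210 [(np.float64(0.2), 0.57)]
scene 0.7 2019 [(np.float64(0.2), 0.34), (np.float64(0.3), 0.1), (np.float64(0.4), 0.56), (np.float64(0.5), 0.56)]
scene 0.8 4116 [(np.float64(0.2), 0.52), (np.float64(0.3), 0.55), (np.float64(0.4), 0.56), (np.float64(0.5), 0.56)]
scene 0.9 554 [(np.float64(0.2), 0.52), (np.float64(0.3), 0.45), (np.float64(0.5), 0.54)]
top 0.6 1630 [(np.float64(0.2), 0.68)]
top 0.7 2414 [(np.float64(0.2), 0.34), (np.float64(0.3), 0.11), (np.float64(0.4), 0.6)]
top 0.8 2923 [(np.float64(0.2), 0.11), (np.float64(0.3), 0.55), (np.float64(0.4), 0.59), (np.float64(0.5), 0.58)]
top 0.9 1441 [(np.float64(0.2), 0.27), (np.float64(0.3), 0.27), (np.float64(0.4), 0.11), (np.float64(0.5), 0.1)]
top 1.0 62 [(np.float64(0.2), 0.11), (np.float64(0.3), 0.11), (np.float64(0.4), 0.11)]
```

```bash
python3 - <<'E'
from h import *
P=np.concatenate([cloud(n,np.load(n+"0.npz")["d"]).reshape(-1,3) for n in("scene","top")])
for z0,z1 in((.03,.08),(.08,.2),(.2,.35),(.35,.5),(.5,.7),(.7,1)):
    q=P[(P[:,2]>z0)&(P[:,2]<z1)]
    H,_,_=np.histogram2d(q[:,0],q[:,1],[np.arange(.1,1.01,.1),np.arange(.4,1.11,.1)]); print(z0,z1,"rows x .1..; cols y .4.."); print(H.astype(int))
E
```

```text
0.03 0.08 rows x .1..; cols y .4..
[[   0    0    0    0  178   30    0]
 [   0    0    0    0  131   16    0]
 [   0    0    0   68  292    0    0]
 [   0    0    0  401    9    0    0]
 [   0    0    0    9  306   68    0]
 [ 290    0    0    0    0    0    0]
 [   0  654  968  564    0    0    0]
 [   0  806 1180  647    0    0    0]
 [   0  240  236   31    0    0    0]]
0.08 0.2 rows x .1..; cols y .4..
[[  0   0   0   0 219   6   0]
 [  0   0   0   0 139 312  34]
 [  0   0   0  37 979 963  76]
 [  0   0   0 999 358  21  48]
 [  0   0   0  16 770  53   0]
 [353   0   0   0   0   0   0]
 [  0   0   7   1   0   0   0]
 [  0   0  48   6   0   0   0]
 [  0   0   0   0   0   0   0]]
0.2 0.35 rows x .1..; cols y .4..
[[   0  373   75    0  122    0    0]
 [   0  495  595   99    0  122    0]
 [   0    0    0    0  238  833    3]
 [   0    0    0 1067  554    0    0]
 [   0    0    0   25 1123   10    0]
 [   0    0    0    0    0    0    0]
 [   0    0    0    0    0    0    0]
 [   0    0    0    0    0    0    0]
 [   0    0    0    0    0    0    0]]
0.35 0.5 rows x .1..; cols y .4
[... 206 characters left out ...]
  0    0    0    0    0]
 [   0    0    0    0    0    0    0]
 [   0    0    0    0    0    0    0]
 [   0    0    0    0    0    0    0]]
0.5 0.7 rows x .1..; cols y .4..
[[   0  504 1695    0    0    0    0]
 [   0 1066 1531    0   24   37    0]
 [   0    0    0    0  290    0    0]
 [   0    0    0 1145  260    0    0]
 [   0    0    0   10  531    7    0]
 [   0    0    0    0    0    0    0]
 [   0    0    0    0    0    0    0]
 [   0    0    0    0    0    0    0]
 [   0    0    0    0    0    0    0]]
0.7 1 rows x .1..; cols y .4..
[[0 0 0 0 0 0 0]
 [0 0 0 0 0 0 0]
 [0 0 0 0 0 0 0]
 [0 0 0 0 0 0 0]
 [0 0 0 0 0 0 0]
 [0 0 0 0 0 0 0]
 [0 0 0 0 0 0 0]
 [0 0 0 0 0 0 0]
 [0 0 0 0 0 0 0]]
```

The grey column in the room (x 0.4–0.6, y 0.75–0.95) is where I just reached. No force showed, but I'll get out of there and build the tilt up and outward over clear space at about (0.33, 0.55) instead.

```bash
python3 -c "
from h import *
go([.45,.6,.45]);go([.33,.5,.7])"
```

```text
shift mm [184.2   0.2 -67.6] turn 0.0
shift mm [ 288.5   83.6 -330.4] turn 0.0
```

{"method": "play_rows", "body": {
  "targets": [
    [[0.058,0,-0.01,0],[0.115,0.005,-0.03,0],[0.165,0.015,-0.06,0],[0.21,0.03,-0.095,0],[0.245,0.045,-0.135,0]]
  ]
}}

```text
t: 21.3
eef_pos: [0.3881, 0.5439, 0.5157]
ee_rot: [-3.102, 0.085, -1.806]
force: [-0.9, 0.2, 0.6]
width: 0.0005
```

{"method": "play_rows", "body": {
  "targets": [
    [[0.025,0.018,-0.05,0],[0.04,0.035,-0.105,0],[0.04,0.04,-0.165,0],[0.02,0.04,-0.22,0],[-0.01,0.04,-0.27,0]]
  ]
}}

```text
t: 21.92
eef_pos: [0.3361, 0.543, 0.7872]
ee_rot: [-3.102, 0.09, -1.805]
force: [1.2, 1.0, 2.5]
width: 0.0005
```

{"method": "play_rows", "body": {
  "targets": [
    [[-0.04,0,-0.045,0],[-0.08,0,-0.09,0],[-0.12,0,-0.135,0],[-0.16,0,-0.18,0],[-0.2,0,-0.225,0]]
  ]
}}

```text
t: 22.55
eef_pos: [0.314, 0.5928, 0.8584]
ee_rot: [-3.084, 0.129, -1.804]
force: [0.4, -0.4, -0.9]
width: 0.0001
```

```bash
cat > st.py <<'E'
from h import *
s=arm.get_state();Z=R.from_euler('xyz',s['ee_rot']).as_matrix()
print(s['t'],s['eef_pos'].round(4),s['q'].round(3)); print("toolz",Z[:,2].round(3),"tilt",np.degrees(np.arccos(-Z[2,2])).round(1),"bearing",np.degrees(np.arctan2(Z[1,2],Z[0,2])).round(1),"x",Z[:,0].round(3),"y",Z[:,1].round(3))
E
python3 st.py
```

```text
22.55 [0.314  0.5928 0.8584] [ 1.393  0.497  1.252  0.079 -2.199 -1.579]
toolz [ 0.085  0.112 -0.99 ] tilt 8.1 bearing 52.6 x [-0.229 -0.965 -0.128] y [-0.97   0.238 -0.057]
```

{"method": "play_rows", "body": {
  "targets": [
    [[-0.045,0.025,-0.03,0],[-0.09,0.05,-0.06,0],[-0.135,0.075,-0.09,0],[-0.18,0.1,-0.12,0],[-0.225,0.125,-0.15,0]]
  ]
}}

```text
t: 23.18
eef_pos: [0.2195, 0.6528, 0.8526]
ee_rot: [-3.073, 0.165, -1.801]
force: [-0.0, 0.7, 0.0]
width: 0.0006
```

{"method": "play_rows", "body": {
  "targets": [
    [[-0.045,0.025,-0.03,0],[-0.09,0.05,-0.06,0],[-0.135,0.075,-0.09,0],[-0.18,0.1,-0.12,0],[-0.225,0.125,-0.15,0]]
  ]
}}

```text
t: 23.8
eef_pos: [0.1367, 0.6926, 0.8478]
ee_rot: [-3.065, 0.209, -1.798]
force: [-0.1, 0.2, 0.4]
width: 0.0009
```

```bash
python3 st.py
```

```text
23.8 [0.1367 0.6926 0.8478] [ 1.689  0.538  1.251  0.166 -2.107 -1.827]
toolz [ 0.121  0.184 -0.975] tilt 12.7 bearing 56.6 x [-0.22  -0.953 -0.207] y [-0.968  0.24  -0.075]
```

{"method": "play_rows", "body": {
  "targets": [
    [[-0.06,0,-0.015,0],[-0.12,0,-0.03,0],[-0.18,0,-0.045,0],[-0.24,0,-0.06,0],[-0.3,0,-0.075,0]]
  ]
}}

```text
t: 24.42
eef_pos: [0.1474, 0.7464, 0.8122]
ee_rot: [-3.057, 0.255, -1.794]
force: [0.8, 0.4, -0.5]
width: 0.0006
```

{"method": "play_rows", "body": {
  "targets": [
    [[-0.06,0,-0.015,0],[-0.12,0,-0.03,0],[-0.18,0,-0.045,0],[-0.24,0,-0.06,0],[-0.3,0,-0.075,0]]
  ]
}}

```text
t: 25.05
eef_pos: [0.1538, 0.7875, 0.786]
ee_rot: [-3.05, 0.304, -1.789]
force: [0.6, 0.7, 0.4]
width: 0.0006
```

```bash
python3 st.py
```

```text
25.05 [0.1538 0.7875 0.786 ] [ 1.661  0.641  1.251  0.189 -1.911 -1.806]
toolz [ 0.154  0.271 -0.95 ] tilt 18.2 bearing 60.5 x [-0.207 -0.931 -0.3  ] y [-0.966  0.243 -0.087]
```

{"method": "play_rows", "body": {
  "targets": [
    [[-0.058,0.008,-0.02,0],[-0.116,0.016,-0.04,0],[-0.174,0.024,-0.06,0],[-0.232,0.032,-0.08,0],[-0.29,0.04,-0.1,0]]
  ]
}}

```text
t: 25.68
eef_pos: [0.133, 0.814, 0.7773]
ee_rot: [-3.044, 0.355, -1.784]
force: [-0.0, -0.8, -0.4]
width: 0.0004
```

{"method": "play_rows", "body": {
  "targets": [
    [[-0.058,0.008,-0.02,0],[-0.116,0.016,-0.04,0],[-0.174,0.024,-0.06,0],[-0.232,0.032,-0.08,0],[-0.29,0.04,-0.1,0]]
  ]
}}

```text
t: 26.3
eef_pos: [0.1138, 0.8328, 0.7755]
ee_rot: [-3.038, 0.406, -1.779]
force: [0.7, -0.7, 0.2]
width: 0.0004
```

{"method": "play_rows", "body": {
  "targets": [
    [[-0.058,0.008,-0.02,0],[-0.116,0.016,-0.04,0],[-0.174,0.024,-0.06,0],[-0.232,0.032,-0.08,0],[-0.29,0.04,-0.1,0]]
  ]
}}

```text
t: 26.92
eef_pos: [0.0956, 0.845, 0.7801]
ee_rot: [-3.033, 0.459, -1.772]
force: [0.2, 0.2, 0.2]
width: 0.0003
```

```bash
python3 st.py
```

```text
26.925 [0.0956 0.845  0.7801] [ 1.741  0.682  1.251  0.268 -1.739 -1.869]
toolz [ 0.194  0.41  -0.891] tilt 27.0 bearing 64.6 x [-0.179 -0.878 -0.443] y [-0.964  0.246 -0.097]
```

{"method": "play_rows", "body": {
  "targets": [
    [[-0.06,0.008,-0.012,0],[-0.12,0.016,-0.025,0],[-0.18,0.024,-0.038,0],[-0.24,0.032,-0.05,0],[-0.3,0.04,-0.062,0]]
  ]
}}

```text
t: 27.55
eef_pos: [0.0833, 0.866, 0.7751]
ee_rot: [-3.028, 0.512, -1.766]
force: [0.5, -0.9, 0.3]
width: 0.0003
```

{"method": "play_rows", "body": {
  "targets": [
    [[-0.06,0.008,-0.012,0],[-0.12,0.016,-0.025,0],[-0.18,0.024,-0.038,0],[-0.24,0.032,-0.05,0],[-0.3,0.04,-0.062,0]]
  ]
}}

```text
t: 28.18
eef_pos: [0.0711, 0.8801, 0.7773]
ee_rot: [-3.024, 0.566, -1.758]
force: [0.3, 0.1, -0.1]
width: 0.0005
```

{"method": "play_rows", "body": {
  "targets": [
    [[-0.06,0.008,-0.012,0],[-0.12,0.016,-0.025,0],[-0.18,0.024,-0.038,0],[-0.24,0.032,-0.05,0],[-0.3,0.04,-0.062,0]]
  ]
}}

```text
t: 28.8
eef_pos: [0.0588, 0.8882, 0.7858]
ee_rot: [-3.019, 0.62, -1.75]
force: [0.3, -0.6, -0.1]
width: 0.0009
```

```bash
python3 st.py; python3 - <<'E'
from h import *
# TCP so that tips sit at bin-frame (x,y,z): print shifts for waypoints
u=np.array([.2164,.9763,0]);n=np.array([-.9763,.2164,0]);o=np.array([.5415,.1035,0])
s=arm.get_state();Z=R.from_euler('xyz',s['ee_rot']).as_matrix()[:,2]
print("tips rel bin/mm",((s['eef_pos']+Z*.1781-o)@np.stack([u,n]).T*1000))
go([.3,.45,.7]); go([.42,.0,.55])
for x,y,z in((-.09,-.012,.30),(-.09,-.012,.088)):
    T=o+u*x+n*y+np.array([0,0,z])-Z*.1781; print(x,y,z,T.round(3)); go(T)
E
```

```text
28.8 [0.0588 0.8882 0.7858] [ 1.787  0.712  1.251  0.341 -1.569 -1.911]
toolz [ 0.223  0.546 -0.808] tilt 36.1 bearing 67.8 x [-0.145 -0.801 -0.581] y [-0.964  0.247 -0.099]
tips rel bin/mm [765.09329527 623.36783647]
shift mm [ 365.6 -332.3 -116. ] turn 0.0
shift mm [ 795.7 -544.3 -213.7] turn 0.0
-0.09 -0.012 0.3 [ 0.494 -0.084  0.444]
shift mm [ 914.  -625.9 -157.3] turn 0.0
-0.09 -0.012 0.088 [ 0.494 -0.084  0.232]
shift mm [1037.1 -604.9   13.9] turn 0.0
```

{"method": "play_rows", "body": {
  "targets": [
    [[0.043,-0.039,-0.013,0],[0.086,-0.078,-0.027,0],[0.129,-0.117,-0.04,0],[0.172,-0.156,-0.054,0],[0.215,-0.195,-0.068,0]]
  ]
}}

```text
t: 29.42
eef_pos: [0.1902, 0.6484, 0.739]
ee_rot: [-3.02, 0.621, -1.751]
force: [1.3, 0.3, 1.1]
width: 0.0003
```

{"method": "play_rows", "body": {
  "targets": [
    [[0.045,-0.036,-0.012,0],[0.09,-0.072,-0.025,0],[0.135,-0.108,-0.038,0],[0.182,-0.138,-0.048,0],[0.232,-0.164,-0.059,0]]
  ]
}}

```text
t: 30.05
eef_pos: [0.3008, 0.3904, 0.6678]
ee_rot: [-3.019, 0.621, -1.75]
force: [0.8, -0.2, -0.0]
width: 0.0006
```

{"method": "play_rows", "body": {
  "targets": [
    [[0.05,-0.026,-0.011,0],[0.1,-0.052,-0.022,0],[0.15,-0.078,-0.033,0],[0.2,-0.105,-0.045,0],[0.25,-0.13,-0.055,0]]
  ]
}}

```text
t: 30.68
eef_pos: [0.3764, 0.1285, 0.5805]
ee_rot: [-3.017, 0.623, -1.747]
force: [0.8, -0.9, -0.3]
width: 0.0003
```

```bash
python3 st.py; cat > tip.py <<'E'
import sys
from h import *
u=np.array([.2164,.9763,0]);n=np.array([-.9763,.2164,0]);o=np.array([.5415,.1035,0])
s=arm.get_state();Z=R.from_euler('xyz',s['ee_rot']).as_matrix()[:,2]
p=s['eef_pos']+Z*.1781
print("tips bin/mm",((p-o)@u*1000).round(1),((p-o)@n*1000).round(1),(p[2]*1000).round(1),"F",s['force'].round(1))
for a in sys.argv[1:]:
    x,y,z=map(float,a.split(',')); T=(o+u*x/1000+n*y/1000+np.array([0,0,z/1000]))-Z*.1781; print(a,T.round(3)); go(T)
E
python3 tip.py=-1 2>/dev/null; python3 tip.py -- 2>/dev/null; python3 tip.py " -130,-12,300" " -130,-12,90" " -60,-12,90" " -5,-12,90"
```

```text
30.675 [0.3764 0.1285 0.5805] [ 0.63  -0.319 -0.238 -0.352 -1.118 -0.779]
toolz [ 0.224  0.548 -0.806] tilt 36.3 bearing 67.7 x [-0.143 -0.8   -0.583] y [-0.964  0.246 -0.101]
tips bin/mm 92.5 148.7 437.0 F [ 0.8 -0.9 -0.3]
tips bin/mm 92.5 148.7 437.0 F [ 0.8 -0.9 -0.3]
 -130,-12,300 [ 0.485 -0.124  0.444]
shift mm [ 265.9 -153.    -3.3] turn 0.0
 -130,-12,90 [ 0.485 -0.124  0.234]
shift mm [ 388.4 -131.7  166. ] turn 0.0
 -60,-12,90 [ 0.5   -0.055  0.234]
shift mm [ 331.6 -129.5  206.8] turn 0.0
 -5,-12,90 [ 0.512 -0.002  0.234]
shift mm [ 287.  -127.8  238.9] turn 0.0
```

{"method": "play_rows", "body": {
  "targets": [
    [[0.053,-0.03,0,0],[0.106,-0.061,0,0],[0.16,-0.092,0,0],[0.213,-0.122,0,0],[0.262,-0.15,-0.003,0]]
  ]
}}

```text
t: 31.3
eef_pos: [0.4833, -0.1202, 0.4443]
ee_rot: [-3.019, 0.621, -1.751]
force: [0.4, 1.2, 0.3]
width: 0.0002
```

{"method": "play_rows", "body": {
  "targets": [
    [[0.03,0.003,0.038,0],[0.06,0.01,0.078,0],[0.09,0.014,0.12,0],[0.115,0.018,0.155,0],[0.126,0.018,0.169,0]]
  ]
}}

```text
t: 31.92
eef_pos: [0.4845, -0.1222, 0.2315]
ee_rot: [-3.024, 0.621, -1.753]
force: [0.2, -0.5, 1.2]
width: 0.0005
```

```bash
python3 st.py; python3 tip.py " -60,-12,90" " -5,-12,90"; python3 chk.py
```

```text
31.925 [ 0.4845 -0.1222  0.2315] [-0.204  0.305 -0.32  -0.773 -0.98   0.441]
toolz [ 0.22   0.547 -0.808] tilt 36.1 bearing 68.0 x [-0.147 -0.8   -0.582] y [-0.964  0.247 -0.096]
tips bin/mm -129.1 -10.4 87.6 F [ 0.2 -0.5  1.2]
 -60,-12,90 [ 0.501 -0.055  0.234]
shift mm [-57.6   0.4  38.4] turn 0.0
 -5,-12,90 [ 0.513 -0.001  0.234]
shift mm [-102.3    2.2   70.3] turn 0.0
31.925 [-232.7    6.9  231.5] [ 0.17741072 -0.46768641  1.19442163]
[338 203  13  12 103] [[-35.0, -18.0, 87.0], [-26.0, -6.0, 98.0], [-14.0, 11.0, 109.0]]
[360 212   4   6  14] [[42.0, -20.0, 31.0], [51.0, -17.0, 38.0], [57.0, -16.0, 50.0]]
blue px 119 [[5.0, -43.0, 89.0], [15.0, 2.0, 108.0], [25.0, 53.0, 124.0]]
```

View pics/last.png

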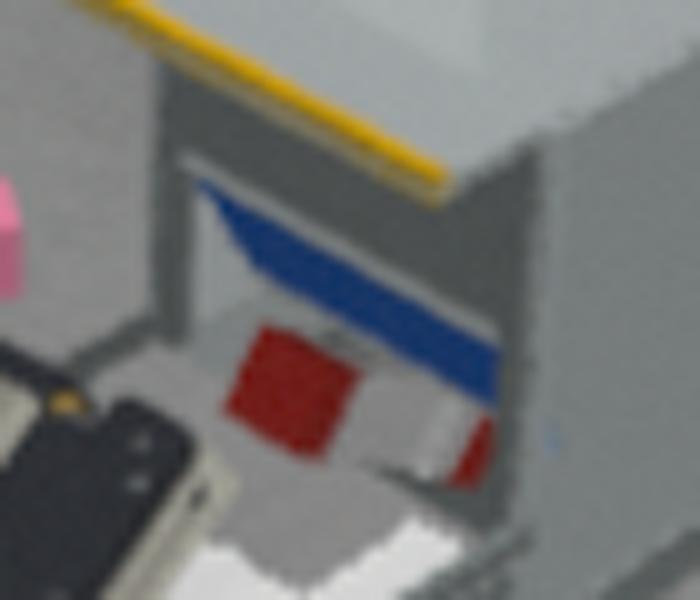

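The tail head (290,390) sticks up by the edge, with the flap (350,290) resting on the waist. The tips are 36° forward and behind it. I'll push it in with the tilted fingers.

{"method": "play_rows", "body": {
  "targets": [
    [[-0.02,0.008,0.014,0],[-0.041,0.009,0.028,0],[-0.061,0.009,0.043,0],[-0.077,0.009,0.054,0],[-0.085,0.009,0.06,0]]
  ]
}}

```text
t: 32.6
eef_pos: [0.503, -0.0187, 0.2355]
ee_rot: [-3.015, 0.62, -1.747]
force: [-0.1, -2.7, 1.8]
width: 0.0004
```

{"method": "play_rows", "body": {
  "targets": [
    [[-0.008,0,0.0055,0],[-0.013,0,0.009,0],[-0.017,0,0.012,0],[-0.017,0,0.012,0]]
  ]
}}

```text
t: 33.1
eef_pos: [0.5073, 0.001, 0.2336]
ee_rot: [-3.02, 0.62, -1.75]
force: [-0.4, -1.2, -1.0]
width: 0.0007
```

```bash
python3 tip.py; python3 chk.py; cp pics/last.png pics/p9.png
```

```text
tips bin/mm -3.9 -6.5 89.8 F [-0.4 -1.2 -1. ]
33.1 [-107.4   11.2  233.6] [-0.4017343  -1.23082658 -0.98319248]
blue px 0
```

View pics/p9.png

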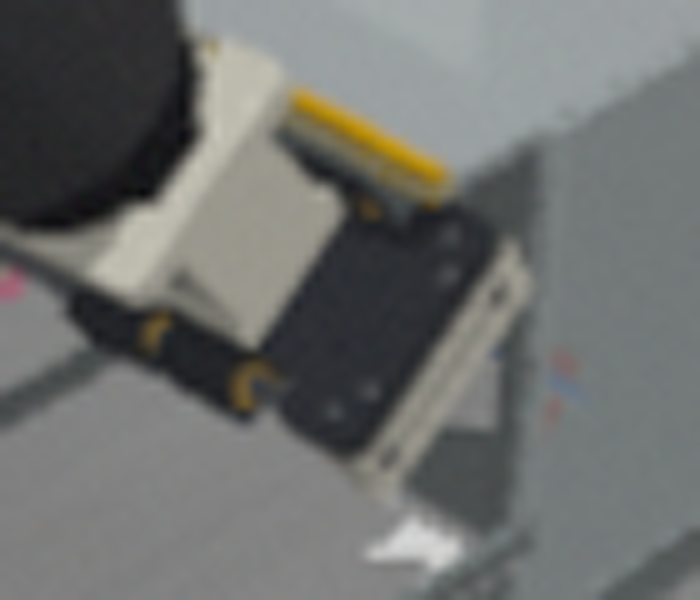

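The specimen's red now shows only through the clear side (560,360). I'll retract and look.

{"method": "play_rows", "body": {
  "targets": [
    [[0.03,0,-0.021,0],[0.07,0,-0.049,0],[0.11,0,-0.078,0],[0.11,0,-0.078,0]]
  ]
}}

```text
t: 33.65
eef_pos: [0.4733, -0.1325, 0.2325]
ee_rot: [-3.02, 0.62, -1.755]
force: [0.0, 0.1, -0.2]
width: 0.0001
```

```bash
python3 tip.py " -3,5,90"; sed -i 's/im\[170:230,315:385\]/im[160:230,315:415]/;s/fx=10,fy=10/fx=7.5,fy=7.5/' chk.py; python3 chk.py; cp pics/last.png pics/p10.png
```

```text
tips bin/mm -141.8 -2.5 88.6 F [ 0.   0.1 -0.2]
 -3,5,90 [0.496 0.005 0.234]
shift mm [-113.9   12.4   78.7] turn 0.0
33.65 [-245.2   15.5  232.5] [ 0.04028878  0.13954182 -0.18596565]
[343 204  12  13 103] [[-12.0, -18.0, 68.0], [-5.0, -5.0, 82.0], [8.0, 11.0, 92.0]]
blue px 61 [[10.0, -42.0, 94.0], [18.0, 1.0, 108.0], [28.0, 47.0, 120.0]]
```

View pics/p10.png

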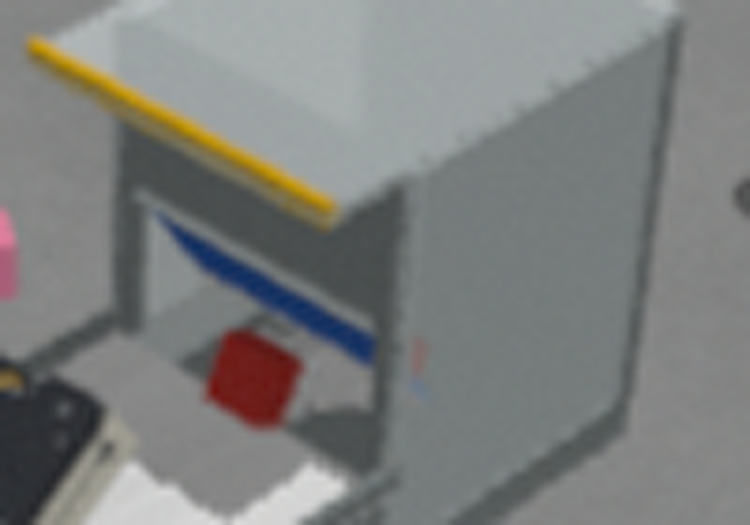

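The tail head (255,380) now rests only on the edge. The tip's front corner sat about 6 mm above tip centre, so it rode on the tail's top corner. I'll push again 19 mm lower, square on the end face.

```bash
python3 tip.py " -60,-4,70" " 1,-4,70"
```

```text
tips bin/mm -140.2 -2.5 88.7 F [ 0.6 -0.4  0. ]
 -60,-4,70 [ 0.492 -0.053  0.214]
shift mm [-54.3   3.2  61.9] turn 0.0
 1,-4,70 [0.506 0.006 0.214]
shift mm [-103.9    5.4   97.4] turn 0.0
```

{"method": "play_rows", "body": {
  "targets": [
    [[-0.02,0.001,0.025,0],[-0.042,0.003,0.05,0],[-0.054,0.003,0.062,0],[-0.074,0.004,0.076,0],[-0.09,0.005,0.0875,0]]
  ]
}}

```text
t: 34.33
eef_pos: [0.502, -0.0073, 0.2141]
ee_rot: [-3.019, 0.62, -1.749]
force: [-1.0, -1.4, -0.0]
width: 0.0006
```

{"method": "play_rows", "body": {
  "targets": [
    [[-0.013,0,0.009,0],[-0.013,0,0.009,0],[-0.013,0,0.009,0]]
  ]
}}

```text
t: 34.7
eef_pos: [0.5055, 0.0066, 0.2143]
ee_rot: [-3.019, 0.62, -1.75]
force: [-0.4, 0.3, -0.1]
width: 0.0003
```

```bash
python3 tip.py; python3 chk.py
```

```text
tips bin/mm 1.1 -3.6 70.4 F [-0.4  0.3 -0.1]
34.7 [-102.4   14.1  214.3] [-0.40120412  0.33381582 -0.11414113]
blue px 12 [[4.0, -58.0, 77.0], [8.0, -53.0, 84.0], [10.0, -46.0, 99.0]]
```

{"method": "play_rows", "body": {
  "targets": [
    [[0.03,0,-0.021,0],[0.07,0,-0.049,0],[0.11,0,-0.078,0],[0.11,0,-0.078,0]]
  ]
}}

```text
t: 35.25
eef_pos: [0.4714, -0.1273, 0.2131]
ee_rot: [-3.02, 0.62, -1.755]
force: [0.5, 0.3, -0.1]
width: 0.0005
```

```bash
python3 tip.py; python3 chk.py; cp pics/last.png pics/p11.png
```

```text
tips bin/mm -137.1 0.3 69.2 F [ 0.5  0.3 -0.1]
35.25 [-240.5   18.5  213.1] [ 0.45280479  0.31712038 -0.08571053]
blue px 448 [[-3.0, -57.0, 78.0], [-1.0, -2.0, 103.0], [2.0, 55.0, 128.0]]
```

The flap is shut again, with all of its blue visible at x≈0. I'll lift clear and do a final check.

{"method": "play_rows", "body": {
  "targets": [
    [[0,0,-0.04,0],[0,0,-0.09,0],[0,0,-0.13,0],[0,0,-0.13,0]]
  ]
}}

```text
t: 35.8
eef_pos: [0.4436, -0.1957, 0.321]
ee_rot: [-3.013, 0.619, -1.747]
force: [0.0, 0.0, -0.8]
width: 0.0002
```

```bash
python3 - <<'E'
from h import *
u=np.array([.2164,.9763,0]);n=np.array([-.9763,.2164,0]);o=np.array([.5415,.1035,0])
out=[]
for c in("scene","top"):
    im,d=cams.grab_frame(c);P=cloud(c,d);h=cv2.cvtColor(im,cv2.COLOR_RGB2HSV).astype(int);out.append(im)
    g=(h[...,0]>60)&(h[...,0]<95)&(h[...,1]>60)&(abs(P[...,2]-.05)<.012)&(P[...,0]>.4)&(P[...,0]<.62)&(P[...,1]<-.15)&(P[...,1]>-.45)
    for lo,hi in((-.29,-.15),(-.45,-.29)):
        m=g&(P[...,1]>lo)&(P[...,1]<hi)
        if m.sum()>5: print(c,"green",cv2.minAreaRect(P[m][:,:2].astype(np.float32)*1000)[0])
    for q in("cleaner","caliper","gauge_block","grip_jaw","test_block","screwdriver"):
        r=finder.find_in(c,q); print(c,q,np.round(r[0]["xyz"],3) if r else None)
save("fin.png",np.hstack([cv2.resize(out[0][100:300,230:430],(400,400)),cv2.resize(out[1][110:270,190:350],(400,400))]))
E
python3 chk.py
```

```text
scene green (521.3157958984375, -218.03079223632812)
scene green (481.1772766113281, -362.8614501953125)
scene cleaner [0.668 0.441 0.069]
scene caliper [ 0.794 -0.058  0.004]
scene gauge_block [0.766 0.15  0.019]
scene grip_jaw [ 0.382 -0.193  0.034]
scene test_block [ 0.743 -0.26   0.015]
scene screwdriver [ 0.35  -0.408  0.02 ]
top cleaner [0.65  0.448 0.087]
top caliper [ 0.788 -0.049  0.004]
top gauge_block [0.762 0.16  0.018]
top grip_jaw None
top test_block [ 0.753 -0.256  0.008]
top screwdriver [ 0.337 -0.396  0.027]
36.5 [-312.6   31.3  318.2] [-0.5357243  -0.45449634 -0.38128969]
blue px 449 [[-3.0, -57.0, 77.0], [-1.0, -2.0, 103.0], [2.0, 56.0, 128.0]]
```

View pics/fin.png

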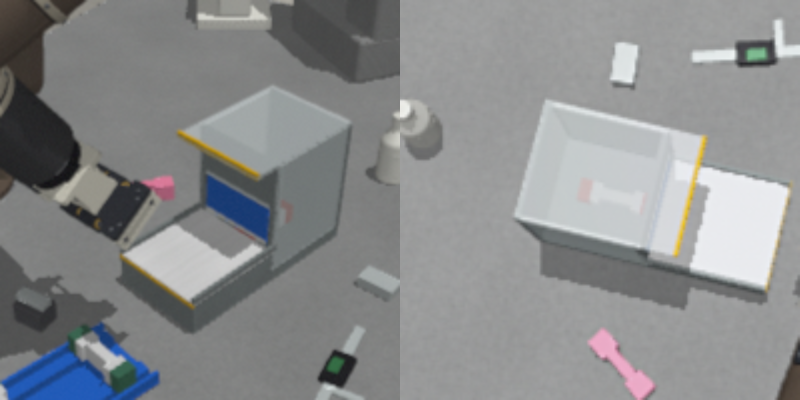

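The specimen lies inside the box (top view, 610,193) and the flap is shut. The green specimens and bystanders are where they started, and the arm is clear.

```bash
python3 -c "
from station import job_done
print(job_done())"
```

```text
the job is handed in; nothing more can be done
None
```

The red-ended specimen is inside the bin with the flap shut, and the job was handed in after about 36.5 s of the 53 s. No verdict was reported.

**How it went:**
- I laid the specimen on the deck in front of the flap. A first push with the upright, opened fingers left it propped across the deck edge.
- Rows can't command tilt, so I leaned the tool to 36° by repeatedly commanding poses just past the arm's reach. With that tilt, two pushes under the eave sent the specimen in.

**Last checks:**
- **Flap:** fully visible and back in its starting plane.
- **Specimen:** seen through the clear roof, lying on the box floor. I did not measure its height from depth.
- **Green specimens:** within about 3 mm of where they started.
- **Bystanders:** within about 5 mm in the scene camera. The top camera put the test block about 11 mm off and did not find the grip jaw; the scene camera showed both unmoved.

**One doubt:** while testing the tilt, the gripper went into the space where the depth images show the grey column behind the bench (about x 0.5, y 0.8). The wrist force stayed near zero, so I take it there was no contact, but I did not confirm it. I did the rest of the tilting higher up, clear of the column.

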